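# Pop the mask cutter's lid by its hidden catch

## Robot

A 6-joint arm with a two-finger parallel gripper is mounted at the origin on the work surface. World frame = base frame: x ahead of the robot, y to its left, z up, the work surface at z = 0. Lengths are in mm, angles in rad, forces in N, time in s.
With the tool pointing down it reaches from about 350 to 975 mm from the base axis. Payload 7.1 kg.
Tool frame: the origin (TCP) lies at the very end of the fingers, on their centre line; the grasp point (between the pads) lies 19 mm behind it (ctrl.pinch_z is the z of the grasp point in the tool frame, in mm); z points along the fingers, y is the direction in which the jaws open and shut (so a half turn about z gives the same grasp; the last joint's range is limited). The gripper opens to 88 mm and grips with 3 to 60 N. Pads are 20 mm wide; open, the fingers measure 115 mm over their backs; the gripper's body (75 mm by 178 mm) begins 61 mm behind the grasp point.
Start: joints at [-1.192, 0.423, 1.63, -0, 1.089, -0.019], TCP at [242.135, -576.173, 222.675] pointing down, gripper open.
Joint ranges: [-3, 3], [-0.9, 2.11], [0.09, 2.58], [-1.31, 4.45], [0.11, 2.69], [-2.54, 2.54]. Speed limits (rad/s): [2.39, 2.39, 3.01, 3.14, 3.14, 3.14].

## Interface

Orientations are given as a rotation vector (axis times angle).
In Python, from workcell import get_obs, optics, ctrl gives the robot as it stands.
- The arm moves only by the shell command python3 -m jog 'ROWS'. ROWS is a JSON object of lists of equal length, an entry for each row: "delta_rot": the turn, a rotation vector about the tool's x, y, z in rad, a list of three; "translation": the shift along the tool's x, y, z in mm, a list of three; "hand": the opening, from -1 (shut) to 1 (fully open). In form: {"delta_rot": [[rx, ry, rz], ...], "translation": [[x, y, z], ...], "hand": [hand, ...]}. A call has 1 to 5 rows; each row is the pose to reach, as a shift and turn from the pose commanded when the call began, along the tool's axes at that moment; what a row does not reach only later rows make up. A row lasts 1/10 s, in which the tool goes at most 50 mm and 8.59 degrees, less where a joint would pass 70% of its speed; a pose out of reach is approached as far as the arm can. A call with a gripper value outside its range is refused whole. The fingers move at their own pace and stop on an object; the grip force is fixed at half the most. Time passes only in rows, so rows that repeat a pose let the fingers close. It gives the time, the measured TCP pose, the force and the opening at its end, in the units of the state.
- get_obs(): the state, without advancing time (a new reading comes with each control period).
- optics.get_image(name): name is "scene" or "side" or "wrist"; returns the picture (420x560x3 uint8, red, green, blue); there is no depth.
- optics.calibration(name): a dict with "intrinsics" (3x3 intrinsics, pixels), "cam_to_world" (4x4, takes a point from camera to world coordinates). Camera axes: x right, y up, looking along -z (the intrinsics and any distortion apply to the point x, -y, -z); pixel columns grow to the right and rows downward; lengths in mm; the calibration is good to about 2 mm. A picture is of the moment at which its call begins: read the wrist's pose just before it. calibration takes no time and is no camera call; for the wrist camera it gives the pose at the moment of the call.
- ctrl.close_job(): hands the job in, once; it reports no verdict.
The state is a dict: "t": time; "qpos": joint angles; "qvel": joint speeds; "joint_torque": joint torques, N m; "ee_pos": TCP position; "orientation": TCP orientation; "ft_force": force on the tool from outside, world axes, zero at the start; "moment": the same for the moment, N m; "width": finger opening in mm.
Only numpy, scipy, OpenCV 4.12 (cv2) and the standard library are available. Lean on these libraries where they do the work, as an engineer would, in place of code of your own. Each camera call takes 0.05 s, during which the arm holds its last target. There are 200 camera calls.

## Task

The mask cutter has finished, so pop its lid open: rest a fingertip lightly on the left end of the dark rim in front of the lid, feel along the rim to the right until the fingertip finds the release notch, then press the catch down inside the notch until the lid lets go. Press gently, let the lid spring up on its own without lifting it, and finish with the hand clear of everything. Nothing is to be picked up, and everything else on the table and the jar on the cutter stay where they are.

Things in the scene. Friction and masses are not known exactly. Their poses are not given: they have to be found in the camera images.
- cutter: white desktop mask cutter (plotter), fixed, 470 mm wide (its y), 190 deep (its x), 122 high; front faces its -x, to the robot. Origin: centre of underside. Two 70 mm wide end housings, inner faces at y = +165 and -165 mm; between them a window lid, top 110 mm up, front edge at x = -58 mm, and the dark rim before it. A feed tray sticks out to x = -165 mm, 22 mm high
- rim_left (a point): left end (cutter's +y) of the dark rim, on its top, mid-depth, at the left end housing. The rim is a flat rigid ledge along the lid's front, 330 mm long, 32 deep (cutter x -95 to -63 mm), top 105 mm above the table, plain but for one notch. Start feeling within 45 mm of this end; the first 90 mm are always plain
- rim_right (a point): right end (cutter's -y) of the rim, on its top, mid-depth. The notch's place is not given: its centre lies 120 to 250 mm from the rim's left end. It is 42 mm wide along the rim, cut through the rim's whole depth, open above and to the front; its floor is the dark catch paddle, 38 mm wide, sloping from 9 mm below the rim's top in front to 15 mm behind
- catch (a joint): rocking catch in the notch, rad: 0 at rest, 0.22 fully down, springs back. Hinged behind the rim; its paddle's raised front edge goes down 9 mm to its stop, taking 1 to 2 N at first and about 4 N at the stop. It lets the lid go at about 0.1; keep it down half a second more so that the lid clears the hook
- lid (a joint): lid angle, rad: 0 shut (about 0.01 while held by its catch), 0.32 fully open, hinged along its back edge. Once let go its spring lifts it to fully open in 1 to 2 s (it may lean lightly on the hand until that withdraws); its front edge then stands some 45 mm higher
- ship: loose grey ship model, 260 mm long (its x) x 36 mm x 92 mm high; origin under its middle; stands to the left of the cutter, to be left alone
- nippers: loose side nippers with red handles, 145 mm long (its x), 16 mm high, lying in front on the table; to be left alone
- cement: loose jar of cement with a green cap, 42 mm across, 58 mm high, origin under its middle; to be left alone
- paint_a: loose small paint jar with a grey cap, 30 mm across, 36 mm high, standing on top of the cutter's left end housing, origin under its middle; to be left alone
- paint_b: loose small paint jar with a red cap, 30 mm across, 36 mm high, standing on the table, origin under its middle; to be left alone
- partsbox: loose clear parts box with a blue bottom, 110 x 160 x 36 mm high, origin under its middle; to be left alone
- sander: loose orange sanding block, 75 x 28 x 22 mm high, origin under its middle; to be left alone

How it is judged (in metres and radians):
On the way, in this order (a step that is already met when the one before it is completed fails the run):
1. a fingertip rests on the rim within 45 mm of its left end ((contact force between the fingers and cutter above 0.2 N or contact force between the fingers and fascia above 0.2 N) and y of the grasp point in the frame of cutter between 0.12 and 0.17 m and value of joint catch below 0.05 rad), for 0.05 s.
2. the fingertip, moved along to the right, touches the plain rim 60 to 90 mm from its left end ((contact force between the fingers and cutter above 0.2 N or contact force between the fingers and fascia above 0.2 N) and y of the grasp point in the frame of cutter between 0.075 and 0.105 m and value of joint catch below 0.05 rad), for 0.05 s.
3. a fingertip presses the catch down inside the notch (value of joint catch above 0.08 rad and contact force between the fingers and catch above 0.5 N), for 0.1 s.
At the end, for the whole second after the job is handed in: the lid has sprung open (more than 0.27 of 0.32 rad) and is at rest, the catch is released again, the hand touches nothing (value of joint lid above 0.27 rad and value of joint catch below 0.04 rad and velocity of joint lid below 0.1 rad/s).
It fails at once if the cutter is pressed hard (over 30 N) (contact force between the fingers and cutter above 30 N or contact force between the fingers and fascia above 30 N).
It fails at once if the loosened lid is lifted or pushed by the fingers (over 6 N) instead of rising on its own (value of joint lid above 0.03 rad and contact force between the fingers and lid above 6 N).
It fails at once if a loose thing (ship model, nippers, cement, paint jars, parts box, sanding block) is lifted or shifted by more than 20 mm (distance of any of ship, nippers, cement, paint_a, paint_b, partsbox, sander from where it was at the start of the episode above 0.02 m).
It also fails if it takes over 72 s, if anything falls off the work surface, if the arm or the gripper's body presses on something with over 40 N, if the wrist force passes 120 N, or if a joint passes its speed limit or range.

## Working session

There is one attempt and no reset: what is moved stays moved. The work goes in short steps, Python scripts to look and compute and a shell command to move; the robot and the scene stay as the last step left them, time stands still between calls to the robot, and variables do not carry over. Pictures are saved under pics/ and viewed, about 8 in all and at most 12, crops included, and the job is handed in when it is done.

```bash
ls; mkdir -p pics; python3 - <<'E'
from workcell import get_obs, optics, ctrl
import cv2
o=get_obs();print(o)
for n in("scene","side"):
    cv2.imwrite(f"pics/{n}0.png",optics.get_image(n)[:,:,::-1]);c=optics.calibration(n);print(n,c)
E
```

```text
pics
{'t': 0.0, 'qpos': array([-1.19199393e+00,  4.23801839e-01,  1.63067466e+00, -1.30540867e-06,
        1.08861511e+00, -1.90007450e-02]), 'qvel': array([ 1.22344388e-03,  8.19627247e-04,  1.95028147e-04,  1.26671284e-03,
       -3.90502648e-05, -6.81346354e-05]), 'joint_torque': array([-3.73855855e-04, -5.44631839e+01, -2.73673064e+01,  6.43292419e-02,
        2.26987054e-02, -1.35612931e-04]), 'ee_pos': array([ 241.94019263, -575.67427869,  221.93208397]), 'orientation': array([-3.07820798e+00, -6.20465269e-01,  4.22892453e-04]), 'ft_force': array([ 0.43591778, -0.5183622 ,  0.22506495]), 'moment': array([0.07515069, 0.0068477 , 0.04656079]), 'width': 88.09360040155494}
scene {'intrinsics': array([[438.97457158,   0.        , 279.8547551 ],
       [  0.        , 438.97457158, 209.77548632],
       [  0.        ,   0.        ,   1.        ]]), 'cam_to_world': array([[-7.74653364e-01, -3.43384544e-01,  5.31035988e-01,
         1.19804435e+03],
       [ 6.32307912e-01, -4.33787031e-01,  6.41884348e-01,
         8.80352568e+02],
       [ 9.94336042e-03,  8.33016126e-01,  5.53159347e-01,
         8.68186896e+02],
       [ 0.00000000e+00,  0.00000000e+00,  0.00000000e+00,
         1.00000000e+00]])}
side {'intrinsics': array([[478.55811678,   0.        , 275.32918963],
       [  0.        , 478.55811678, 213.29868997],
       [  0.        ,   0.        ,   1.        ]]), 'cam_to_world': array([[-6.99359649e-01,  4.56543042e-01, -5.49967756e-01,
        -3.82614771e+02],
       [-7.14481842e-01, -4.68364246e-01,  5.19760167e-01,
         8.01970254e+02],
       [-2.02923453e-02,  7.56441263e-01,  6.53746768e-01,
         1.12993659e+03],
       [ 0.00000000e+00,  0.00000000e+00,  0.00000000e+00,
         1.00000000e+00]])}
```

View pics/scene0.png

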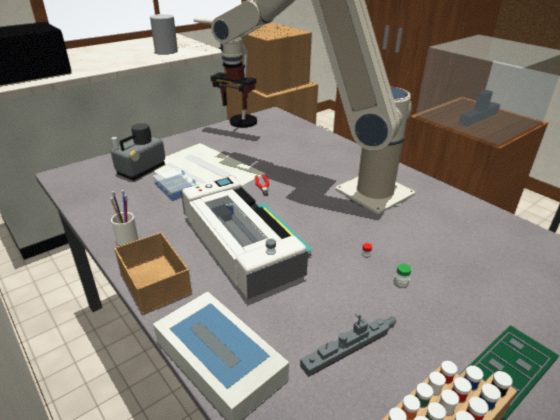

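View pics/side0.png

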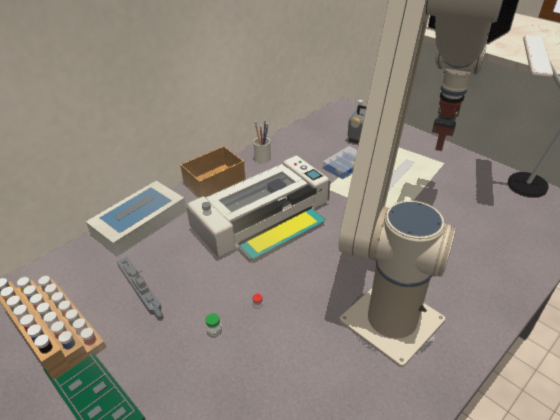

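The scene view shows the cutter at about (245,235), with the grey-cap jar at (270,245). In the side view the cutter spans (190-330, 155-250), the tray with its yellow sheet is at (285,235), and the rim is the dark strip behind it. I'll enlarge the side view to find corners.

```bash
python3 - <<'E'
import cv2
a=cv2.imread("pics/side0.png")[148:258,184:336];cv2.imwrite("pics/c1.png",cv2.resize(a,None,fx=5,fy=5,interpolation=cv2.INTER_CUBIC))
a=cv2.imread("pics/scene0.png")[172:292,176:316];cv2.imwrite("pics/c2.png",cv2.resize(a,None,fx=5,fy=5,interpolation=cv2.INTER_CUBIC))
E
```

```text
(no output)
```

View pics/c1.png

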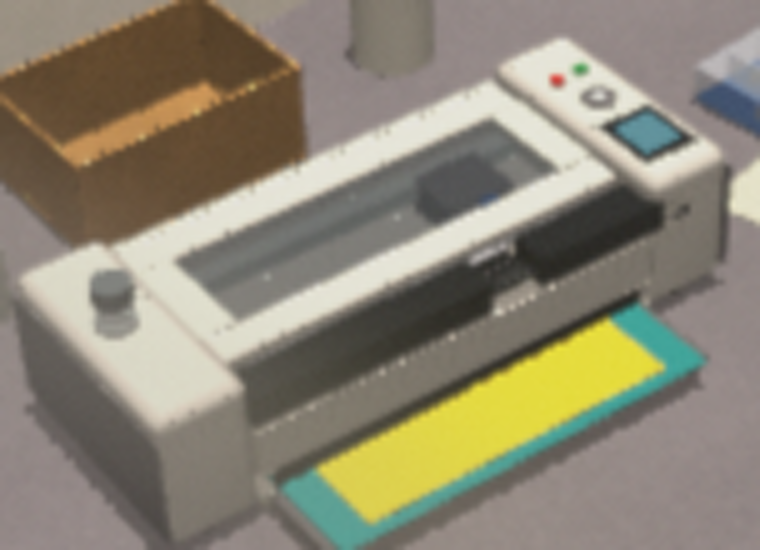

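View pics/c2.png

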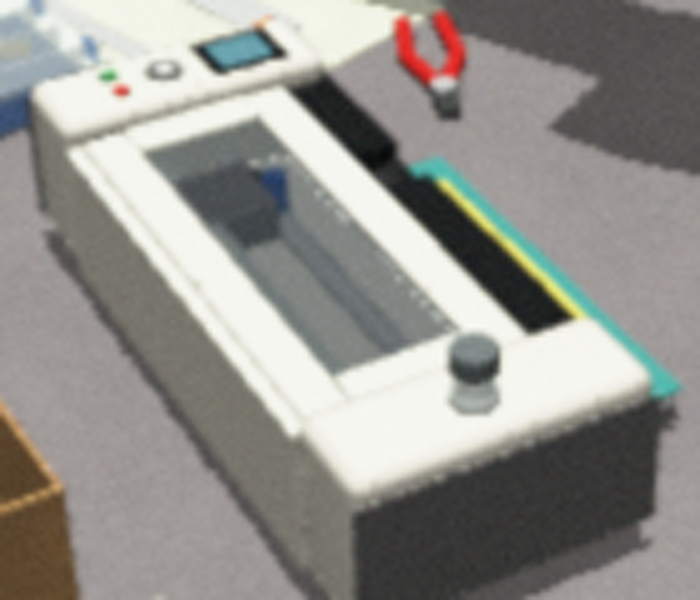

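The side crop shows the notch in the rim at crop (505,275), with the rim running from (245,385) to (660,205). In the scene crop it is at (400,170), and the jar stands on the left housing. Next I fit the cutter pose.

```bash
cat > h.py <<'E'
import numpy as np, cv2
from workcell import get_obs, optics, ctrl
from scipy.spatial.transform import Rotation as R
def ray(cam,uv,z):
    c=optics.calibration(cam);K=c["intrinsics"];T=c["cam_to_world"]
    d=np.linalg.inv(K)@[uv[0],uv[1],1];d=T[:3,:3]@(d*[1,-1,-1]);o=T[:3,3]
    return o+d*(z-o[2])/d[2]
E
python3 - <<'E'
from h import *
from scipy.optimize import least_squares
S=[((165,420),(-95,235)),((243,383),(-95,165)),((20,283),(95,235)),((95,244),(95,165)),((645,190),(-95,-165)),((724,155),(-95,-235)),((566,38),(95,-235)),((498,74),(95,-165))]
C=[((655,383),(-95,235)),((357,497),(95,235)),((298,425),(95,165)),((30,93),(95,-235)),((68,140),(95,-165)),((580,318),(-95,165))]
W=[ray("side",(184+(u+.5)/5,148+(v+.5)/5),120)[:2] for (u,v),_ in S]+[ray("scene",(176+(u+.5)/5,172+(v+.5)/5),120)[:2] for (u,v),_ in C]
M=np.array([m for _,m in S+C],float);W=np.array(W)
rot=lambda a:np.array([[np.cos(a),-np.sin(a)],[np.sin(a),np.cos(a)]])
f=lambda p:(M@rot(p[2]).T+p[:2]-W).ravel()
r=least_squares(f,[600,0,0],loss="soft_l1",f_scale=4);print(r.x);print(np.c_[M,f(r.x).reshape(-1,2)].round(1))
p=r.x
def w2c(q):return rot(p[2]).T@(q[:2]-p[:2])
for n,(u,v),z in[("notchL-top",(490,275),105),("notchR-top",(520,247),105),("notchR front",(535,278),105),("rimL front",(248,390),105),("rimR",(660,200),105)]:
  print(n,w2c(ray("side",(184+u/5,148+v/5),z)))
for n,xy in [("rl",(-79,165)),("rr",(-79,-165)),("start",(-79,140))]: print(n,rot(p[2])@xy+p[:2])
E
```

```text
[ 5.93819311e+02 -4.10049985e+01 -1.45079120e-01]
[[-9.50e+01  2.35e+02  1.20e+00  1.79e+01]
 [-9.50e+01  1.65e+02 -3.00e-01  4.80e+00]
 [ 9.50e+01  2.35e+02  1.64e+01  7.30e+00]
 [ 9.50e+01  1.65e+02  9.30e+00 -1.60e+00]
 [-9.50e+01 -1.65e+02 -2.00e-01  1.60e+00]
 [-9.50e+01 -2.35e+02  2.40e+00  6.00e-01]
 [ 9.50e+01 -2.35e+02  1.01e+01  1.90e+00]
 [ 9.50e+01 -1.65e+02  1.66e+01  2.50e+00]
 [-9.50e+01  2.35e+02 -8.90e+00 -1.20e+00]
 [ 9.50e+01  2.35e+02 -1.60e+00 -2.90e+00]
 [ 9.50e+01  1.65e+02 -2.90e+00 -6.50e+00]
 [ 9.50e+01 -2.35e+02 -6.00e+00 -1.25e+01]
 [ 9.50e+01 -1.65e+02 -5.20e+00 -9.50e+00]
 [-9.50e+01  1.65e+02 -1.28e+01 -5.00e-01]]
notchL-top [-87.93281541 -37.64976676]
notchR-top [-76.38832967 -71.71477311]
notchR front [-108.81520729  -59.70287534]
rimL front [-86.2499746  153.41366548]
rimR [ -94.28682675 -180.43327273]
rl [539.50341613 133.68267597]
rr [ 491.79507886 -192.85049931]
start [535.88914816 108.94531421]
```

Residuals reach 18 mm because of the rounded edges, so this fit is only rough. I'll move over the cutter and refine with the wrist camera.

```bash
cat >> h.py <<'E'
def goto(p,yaw):
    o=get_obs();Rt=R.from_rotvec(o["orientation"])
    best=None
    for s in(0,np.pi):
        c,sn=np.cos(yaw+s),np.sin(yaw+s)
        G=R.from_matrix(np.array([[-c*-1,-sn*1*-1*-1,0],[sn,c,0],[0,0,1]]) @ np.diag([-1,1,-1]))
        d=(Rt.inv()*G).as_rotvec()
        if best is None or np.linalg.norm(d)<np.linalg.norm(best):best=d
    print("t",round(o["t"],2),"pos",o["ee_pos"].round(1),"f",o["ft_force"].round(2),"w",round(o["width"],1),"q",o["qpos"].round(2))
    print("trans",Rt.inv().apply(np.array(p)-o["ee_pos"]).round(1),"rot",best.round(4))
E
python3 - <<'E'
from h import *
print(R.from_rotvec(get_obs()["orientation"]).as_matrix().round(3))
goto([470,-30,350],-.145)
E
```

```text
[[ 0.922  0.387 -0.001]
 [ 0.387 -0.922  0.001]
 [ 0.    -0.001 -1.   ]]
t 0.1 pos [ 242.  -575.7  222. ] f [ 0.54 -0.13 -0.66] w 87.9 q [-1.19  0.42  1.63 -0.    1.09 -0.02]
trans [ 421.6 -414.9 -127.4] rot [-1.400e-03  4.000e-04  5.428e-01]
```

```bash
python3 -m jog '{"delta_rot":[[0,0,0],[0,0,0],[0,0,0.1],[0,0,0.15],[0,0,0.2]],"translation":[[0,0,-45],[0,0,-85],[20,-20,-125],[50,-50,-127],[80,-80,-127]],"hand":[-1,-1,-1,-1,-1]}'; python3 -c "
from h import *
goto([470,-30,350],-.145)"
```

```text
t: 0.6
ee_pos: [285.3, -470.9, 351.0]
orientation: [3.124, 0.305, 0.002]
ft_force: [-0.3, -0.6, 0.4]
width: 51.3
t 0.6 pos [ 285.3 -470.9  351. ] f [-0.32 -0.57  0.44] w 51.3 q [-1.05  0.19  1.66  0.    1.3   0.33]
trans [ 2.664e+02 -3.970e+02  3.000e-01] rot [ 0.0022 -0.0014  0.3394]
```

```bash
python3 -m jog '{"delta_rot":[[0,0,0.07],[0,0,0.14],[0,0,0.21],[0,0,0.28],[0,0,0.34]],"translation":[[25,-38,0],[50,-75,0],[75,-112,0],[100,-149,0],[125,-186,0]],"hand":[-1,-1,-1,-1,-1]}'; python3 -c "
from h import *
goto([470,-30,350],-.145)"
```

```text
t: 1.1
ee_pos: [371.0, -262.7, 349.5]
orientation: [-3.133, 0.228, 0.0]
ft_force: [1.5, 0.6, 0.5]
width: 11.4
t 1.1 pos [ 371.  -262.7  349.5] f [1.46 0.63 0.52] w 11.4 q [-0.64  0.02  1.84  0.    1.27  1.07]
trans [  64.2 -244.6   -0.5] rot [-0.0002  0.0002 -0.0004]
```

```bash
python3 -m jog '{"delta_rot":[[0,0,0],[0,0,0],[0,0,0],[0,0,0],[0,0,0]],"translation":[[11,-42,0],[22,-84,0],[33,-126,0],[44,-168,0],[54,-208,0]],"hand":[-1,-1,-1,-1,-1]}'; python3 -m jog '{"delta_rot":[[0,0,0],[0,0,0],[0,0,0]],"translation":[[10,-37,0],[10,-37,0],[10,-37,0]],"hand":[-1,-1,-1]}'; python3 -c "
from h import *
goto([470,-30,350],-.145)
print(optics.calibration('wrist'))
cv2.imwrite('pics/w1.png',optics.get_image('wrist')[:,:,::-1])"
```

```text
t: 1.6
ee_pos: [454.1, -64.4, 349.6]
orientation: [-3.134, 0.223, 0.0]
ft_force: [1.1, -0.1, 0.5]
width: 0.4
t: 1.9
ee_pos: [468.7, -30.5, 349.3]
orientation: [3.134, -0.22, -0.002]
ft_force: [-0.0, 1.2, -0.1]
width: 0.0
t 1.9 pos [468.7 -30.5 349.3] f [-0.03  1.19 -0.13] w 0.0 q [-0.09  0.05  1.82 -0.    1.28  1.62]
trans [ 1.2 -0.6 -0.7] rot [0.0004 0.001  0.0051]
{'intrinsics': array([[311.34821634,   0.        , 278.06335457],
       [  0.        , 311.34821634, 202.1311521 ],
       [  0.        ,   0.        ,   1.        ]]), 'cam_to_world': array([[-1.40775403e-01,  9.44479554e-01,  2.96884924e-01,
         5.51075797e+02],
       [-9.90040813e-01, -1.34664621e-01, -4.10442292e-02,
        -4.10491860e+01],
       [ 1.21446048e-03, -2.99706209e-01,  9.54030772e-01,
         5.13717619e+02],
       [ 0.00000000e+00,  0.00000000e+00,  0.00000000e+00,
         1.00000000e+00]])}
```

View pics/w1.png

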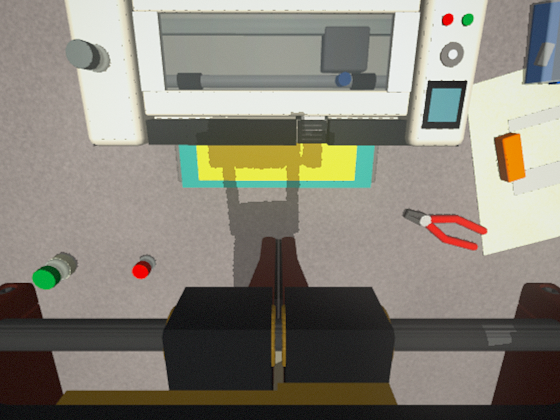

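The wrist view shows the rim between columns 146 and 410 (rows 118-145) and the notch at columns 299-328. Everything is square to the tool, so I cast rays at z=105.

```bash
python3 - <<'E'
from h import *
g=cv2.cvtColor(cv2.imread("pics/w1.png"),cv2.COLOR_BGR2GRAY)
print(g[123:128].mean(0)[138:156].astype(int),g[123:128].mean(0)[400:420].astype(int));print(g[136:141].mean(0)[290:340].astype(int))
print(g[108:152,160:180].mean(1).astype(int));print(g[108:152,380:400].mean(1).astype(int))
for n,uv in dict(Lb=(147,119),Lf=(147.5,145),Rb=(411,119),Rf=(408,145),nL=(299,138),nR=(328,138),lidL=(144,115),lidR=(408,115)).items(): print(n,uv,ray("wrist",uv,110 if 'lid' in n else 105).round(1))
E
```

```text
[219 207 186 164 142 121 111 108  90  75  75  75  77  75  75  75  75  75] [ 70  70  69  69  69  71  86  97  99 115 139 163 188 208 217 222 227 232
 234 236]
[ 65  64  64  64  62  63 106 115  65  68  69  70  74  76  75  73  74  74
  74  73  74  73  75  73  74  73  74  74  73  74  74  72  69  69  70  66
  60  60  59  63  65  65  65  64  71  78  79  77  79  79]
[234 234 234 235 235 233 216 156 172 234 195  87  67  75  75  75  75  74
  74  74  74  74  73  73  73  73  72  72  72  72  72  71  71  71  70  67
  95 139 151 149 149 148 147 149]
[235 235 235 235 236 230 213 188 128 184 190 108  61  71  72  71  72  72
  72  71  71  71  71  71  71  71  71  70  71  71  71  71  71  70  71  70
  66 111 159 156 155 152 152 154]
Lb (147, 119) [556.9 124.7 105. ]
Lf (147.5, 145) [525.  132.8 105. ]
Rb (411, 119) [ 509.2 -207.1  105. ]
Rf (408, 145) [ 476.7 -202.7  105. ]
nL (299, 138) [505.8 -63.3 105. ]
nR (328, 138) [ 500.5 -100.4  105. ]
lidL (144, 115) [562.  125.1 110. ]
lidR (408, 115) [ 515.1 -201.4  110. ]
```

```bash
python3 -c "
from h import *
goto([534,101,130],-.143)"
```

```text
t 1.95 pos [468.5 -31.2 349.3] f [ 0.42  0.17 -0.67] w 0.9 q [-0.09  0.05  1.82 -0.    1.28  1.62]
trans [  46.4 -140.2  219.2] rot [0.0004 0.001  0.0015]
```

```bash
python3 -m jog '{"delta_rot":[[0,0,0],[0,0,0],[0,0,0],[0,0,0],[0,0,0]],"translation":[[12,-35,10],[23,-70,20],[35,-105,40],[46,-140,70],[46,-140,110]],"hand":[-1,-1,-1,-1,-1]}'; python3 -m jog '{"delta_rot":[[0,0,0],[0,0,0],[0,0,0],[0,0,0]],"translation":[[0,0,40],[0,0,80],[0,0,100],[0,0,100]],"hand":[-1,-1,-1,-1]}'; python3 -c "
from h import *
goto([534,101,130],-.143)"
```

```text
t: 2.45
ee_pos: [537.2, 102.6, 240.1]
orientation: [-3.132, 0.222, -0.008]
ft_force: [0.4, -0.7, -0.4]
width: 0.5
t: 2.85
ee_pos: [532.0, 99.0, 136.8]
orientation: [3.132, -0.226, -0.01]
ft_force: [0.4, 0.9, 0.3]
width: 0.1
t 2.85 pos [532.   99.  136.8] f [0.41 0.85 0.3 ] w 0.1 q [ 0.16  0.42  1.87 -0.    0.85  1.88]
trans [ 1.7 -2.3  6.7] rot [ 0.0021  0.0061 -0.0013]
```

```bash
python3 -m jog '{"delta_rot":[[0,0,0],[0,0,0],[0,0,0],[0,0,0],[0,0,0]],"translation":[[2,-2,8],[2,-2,16],[2,-2,24],[2,-2,24],[2,-2,24]],"hand":[-1,-1,-1,-1,-1]}';  python3 -c "
from h import *
goto([534,101,105],-.143)
cv2.imwrite('pics/w2.png',optics.get_image('wrist')[:,:,::-1])"
```

```text
t: 3.35
ee_pos: [536.7, 102.8, 115.9]
orientation: [-3.134, 0.223, -0.0]
ft_force: [0.3, -0.4, 1.0]
width: 0.3
t 3.35 pos [536.7 102.8 115.9] f [ 0.34 -0.41  1.  ] w 0.3 q [0.17 0.46 1.88 0.   0.81 1.88]
trans [-2.4  2.1 10.9] rot [-0.0001 -0.0002  0.0009]
```

View pics/w2.png

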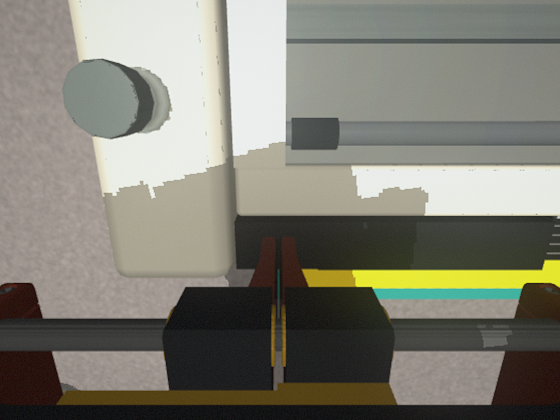

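The fingertip (278,240) is just above the rim, and the rim's left end is at column 237. I check the TCP against the rim numerically.

```bash
python3 -c "
from h import *
yd=np.array([.1425,.9898]);xd=np.array([.9898,-.1425])
T=get_obs()['ee_pos'][:2];print(T)
for uv in [(237,216),(237,269),(278,215),(278,269),(278,238),(540,269)]:
  q=ray('wrist',uv,105);print(uv,q.round(1),'rel tcp x,y',(q[:2]-T)@xd,(q[:2]-T)@yd)
c=optics.calibration('wrist');print(c['cam_to_world'][:3,3])
"
```

```text
[536.83387185 102.81022544]
(237, 216) [559.5 125.3 105. ] rel tcp x,y 19.17821942718964 25.514876188713323
(237, 269) [524.3 131.8 105. ] rel tcp x,y -16.49080179486807 26.933159493726752
(278, 215) [556.6 100.9 105. ] rel tcp x,y 19.797977725799697 0.9430574385300636
(278, 269) [520.6 106.1 105. ] rel tcp x,y -16.511439646088725 0.9611723595027023
(278, 238) [541.8 103.1 105. ] rel tcp x,y 4.831836150547308 0.9505241094800284
(540, 269) [496.8 -58.3 105. ] rel tcp x,y -16.643411506502286 -165.12062676193392
[618.86901376  91.99825344 280.64063422]
```

```bash
python3 -m jog '{"delta_rot":[[0,0,0],[0,0,0],[0,0,0],[0,0,0]],"translation":[[0,0,4],[0,0,7],[0,0,7],[0,0,7]],"hand":[-1,-1,-1,-1]}'; for i in 1 ; do python3 -m jog '{"delta_rot":[[0,0,0],[0,0,0],[0,0,0]],"translation":[[0,0,1],[0,0,1],[0,0,1]],"hand":[-1,-1,-1]}';  python3 -m jog '{"delta_rot":[[0,0,0],[0,0,0],[0,0,0]],"translation":[[0,0,1],[0,0,1],[0,0,1]],"hand":[-1,-1,-1]}'; done
```

```text
t: 3.8
ee_pos: [536.5, 102.7, 108.6]
orientation: [3.134, -0.223, -0.0]
ft_force: [-0.1, 0.2, -0.6]
width: 0.6
t: 4.1
ee_pos: [536.7, 102.7, 107.7]
orientation: [-3.134, 0.223, -0.0]
ft_force: [-0.3, 1.1, -0.1]
width: 0.6
t: 4.4
ee_pos: [536.6, 102.7, 106.6]
orientation: [3.134, -0.223, -0.0]
ft_force: [0.1, 0.7, -0.3]
width: 0.3
```

```bash
for i in 1 ; do python3 -m jog '{"delta_rot":[[0,0,0],[0,0,0],[0,0,0]],"translation":[[0,0,1],[0,0,1],[0,0,1]],"hand":[-1,-1,-1]}';  python3 -m jog '{"delta_rot":[[0,0,0],[0,0,0],[0,0,0]],"translation":[[0,0,0.5],[0,0,0.5],[0,0,0.5]],"hand":[-1,-1,-1]}'; done
```

```text
t: 4.7
ee_pos: [536.6, 102.7, 105.6]
orientation: [3.134, -0.223, -0.0]
ft_force: [-0.1, -1.1, -0.1]
width: 0.4
t: 5.0
ee_pos: [536.7, 102.7, 105.4]
orientation: [-3.134, 0.223, -0.0]
ft_force: [-1.4, -0.0, 3.6]
width: 0.4
```

Contact is 3.6 N at z=105.4, on the rim at cutter y≈139. Now I slide right (tool +y).

```bash
python3 -m jog '{"delta_rot":[[0,0,0],[0,0,0],[0,0,0],[0,0,0],[0,0,0]],"translation":[[0,4,0],[0,8,0],[0,12,0],[0,16,0],[0,20,0]],"hand":[-1,-1,-1,-1,-1]}'; python3 -m jog '{"delta_rot":[[0,0,0],[0,0,0],[0,0,0],[0,0,0],[0,0,0]],"translation":[[0,4,0],[0,8,0],[0,12,0],[0,16,0],[0,20,0]],"hand":[-1,-1,-1,-1,-1]}'
```

```text
t: 5.5
ee_pos: [534.1, 82.7, 105.4]
orientation: [-3.133, 0.224, -0.001]
ft_force: [1.2, 3.6, 4.5]
width: 0.4
t: 6.0
ee_pos: [531.2, 62.9, 105.4]
orientation: [-3.133, 0.223, -0.001]
ft_force: [0.6, 4.0, 3.8]
width: 0.1
```

```bash
for i in 1 2 3; do python3 -m jog '{"delta_rot":[[0,0,0],[0,0,0],[0,0,0],[0,0,0],[0,0,0]],"translation":[[0,3,0],[0,6,0],[0,9,0],[0,12,0],[0,15,0]],"hand":[-1,-1,-1,-1,-1]}'|grep -v -e wid -e ori; done
```

```text
t: 6.5
ee_pos: [529.0, 48.2, 105.4]
ft_force: [0.8, 4.2, 5.2]
t: 7.0
ee_pos: [526.9, 33.3, 105.4]
ft_force: [0.7, 4.5, 5.1]
t: 7.5
ee_pos: [524.7, 18.5, 105.4]
ft_force: [0.4, 4.7, 5.5]
```

```bash
for i in 1 2 3 4; do python3 -m jog '{"delta_rot":[[0,0,0],[0,0,0],[0,0,0],[0,0,0],[0,0,0]],"translation":[[0,3,0],[0,6,0],[0,9,0],[0,12,0],[0,15,0]],"hand":[-1,-1,-1,-1,-1]}'|grep -v -e wid -e ori; done
```

```text
t: 8.0
ee_pos: [522.5, 3.6, 105.3]
ft_force: [1.0, 3.9, 5.7]
t: 8.5
ee_pos: [520.4, -11.2, 105.3]
ft_force: [0.3, 4.1, 5.4]
t: 9.0
ee_pos: [518.2, -26.0, 105.4]
ft_force: [0.9, 4.6, 5.8]
t: 9.5
ee_pos: [516.1, -40.8, 105.4]
ft_force: [1.1, 4.2, 6.0]
```

Cutter y is now about -6. I switch to finer steps towards the notch.

```bash
for i in 1 2 3 4 5 6; do python3 -m jog '{"delta_rot":[[0,0,0],[0,0,0],[0,0,0]],"translation":[[0,2,0],[0,4,0],[0,5,0]],"hand":[-1,-1,-1]}'|grep -v -e wid -e ori; done
```

```text
t: 9.8
ee_pos: [515.3, -45.8, 105.4]
ft_force: [1.4, 5.2, 6.5]
t: 10.1
ee_pos: [514.7, -50.7, 105.4]
ft_force: [-0.0, 4.0, 5.4]
t: 10.4
ee_pos: [513.9, -55.7, 105.3]
ft_force: [0.4, 4.5, 5.2]
t: 10.7
ee_pos: [513.1, -60.7, 105.3]
ft_force: [0.4, 4.1, 4.7]
t: 11.0
ee_pos: [512.2, -65.8, 105.1]
ft_force: [0.0, -0.0, 2.1]
t: 11.3
ee_pos: [511.2, -70.9, 104.7]
ft_force: [0.7, -0.1, -0.4]
```

Force vanished and the tip sank 0.6 mm at world y≈-66 to -71. That agrees with the notch seen in the image. I centre with 8 mm more and go down.

```bash
python3 -m jog '{"delta_rot":[[0,0,0],[0,0,0],[0,0,0],[0,0,0]],"translation":[[0,3,0],[0,6,0],[0,8,0],[0,8,0]],"hand":[-1,-1,-1,-1]}'; for i in 1 2 3; do python3 -m jog '{"delta_rot":[[0,0,0],[0,0,0],[0,0,0]],"translation":[[0,0,1],[0,0,2],[0,0,2]],"hand":[-1,-1,-1]}'|grep -v -e wid -e ori; done
```

```text
t: 11.7
ee_pos: [510.6, -78.7, 105.2]
orientation: [3.134, -0.224, -0.0]
ft_force: [0.2, 0.1, 0.1]
width: 0.5
t: 12.0
ee_pos: [510.6, -78.3, 103.0]
ft_force: [-0.6, -0.6, -0.4]
t: 12.3
ee_pos: [510.6, -78.4, 101.0]
ft_force: [-0.1, -0.5, -0.4]
t: 12.6
ee_pos: [510.6, -78.4, 99.0]
ft_force: [-0.2, 0.4, -0.3]
```

```bash
for i in 1 2 3 4; do python3 -m jog '{"delta_rot":[[0,0,0],[0,0,0],[0,0,0]],"translation":[[0,0,1],[0,0,2],[0,0,2]],"hand":[-1,-1,-1]}'|grep -v -e wid -e ori; done
```

```text
t: 12.9
ee_pos: [510.6, -78.4, 97.0]
ft_force: [0.4, -1.3, 0.5]
t: 13.2
ee_pos: [510.6, -78.4, 95.2]
ft_force: [-0.6, 0.1, 3.0]
t: 13.5
ee_pos: [510.3, -78.4, 93.0]
ft_force: [-2.3, 0.1, 3.4]
t: 13.8
ee_pos: [510.7, -78.4, 91.0]
ft_force: [-0.6, 0.6, 0.8]
```

```bash
python3 -m jog '{"delta_rot":[[0,0,0],[0,0,0],[0,0,0],[0,0,0],[0,0,0]],"translation":[[0,0,1],[0,0,2],[0,0,2],[0,0,2],[0,0,2]],"hand":[-1,-1,-1,-1,-1]}';python3 -m jog '{"delta_rot":[[0,0,0],[0,0,0],[0,0,0],[0,0,0],[0,0,0]],"translation":[[0,0,0],[0,0,0],[0,0,0],[0,0,0],[0,0,0]],"hand":[-1,-1,-1,-1,-1]}'; python3 -c "
from h import *
cv2.imwrite('pics/w3.png',optics.get_image('wrist')[:,:,::-1])"
```

```text
t: 14.3
ee_pos: [510.4, -78.4, 89.2]
orientation: [-3.134, 0.223, 0.001]
ft_force: [-3.1, 0.7, 5.0]
width: 0.7
t: 14.8
ee_pos: [510.4, -78.4, 89.2]
orientation: [-3.134, 0.223, 0.001]
ft_force: [-4.1, 0.6, 4.8]
width: 1.0
```

View pics/w3.png

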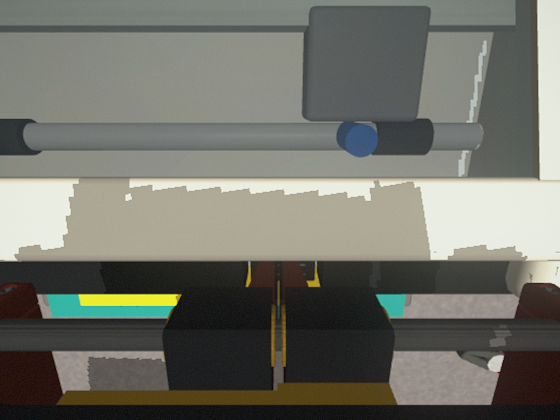

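The lid's front bar now looks lifted, at rows 178-262 and closer to the camera, so it has let go and seems to lean lightly on the fingers (fx≈-4 N). I withdraw to the front, away from the lid, then go up.

```bash
python3 -m jog '{"delta_rot":[[0,0,0],[0,0,0],[0,0,0],[0,0,0],[0,0,0]],"translation":[[-2,0,0],[-5,0,0],[-8,0,0],[-12,0,0],[-16,0,0]],"hand":[-1,-1,-1,-1,-1]}';python3 -m jog '{"delta_rot":[[0,0,0],[0,0,0],[0,0,0],[0,0,0],[0,0,0]],"translation":[[-8,0,0],[-16,0,0],[-26,0,0],[-40,0,0],[-60,0,0]],"hand":[-1,-1,-1,-1,-1]}'
```

```text
t: 15.35
ee_pos: [494.8, -76.1, 89.3]
orientation: [3.134, -0.223, 0.001]
ft_force: [1.2, 0.6, 1.1]
width: 0.4
t: 15.85
ee_pos: [434.2, -67.5, 89.0]
orientation: [-3.134, 0.223, 0.001]
ft_force: [-0.3, -0.1, 0.0]
width: 0.4
```

```bash
python3 -m jog '{"delta_rot":[[0,0,0],[0,0,0],[0,0,0],[0,0,0],[0,0,0]],"translation":[[-10,0,-30],[-10,0,-70],[-10,0,-110],[-10,0,-150],[-10,0,-190]],"hand":[-1,-1,-1,-1,-1]}';python3 -m jog '{"delta_rot":[[0,0,0],[0,0,0],[0,0,0],[0,0,0],[0,0,0]],"translation":[[0,0,-20],[0,0,-20],[0,0,-20],[0,0,-20],[0,0,-20]],"hand":[-1,-1,-1,-1,-1]}'; python3 -c "
from h import *
cv2.imwrite('pics/w4.png',np.hstack([optics.get_image('wrist')[:,:,::-1],cv2.resize(optics.get_image('side')[148:258,184:336,::-1],(560,420))])[:,:,:]); a=cv2.imread('pics/w4.png');cv2.imwrite('pics/w4.png',cv2.resize(a,(800,300)))"
```

```text
t: 16.35
ee_pos: [423.8, -65.9, 280.3]
orientation: [-3.133, 0.223, 0.002]
ft_force: [1.3, 0.1, -0.5]
width: 0.6
t: 16.85
ee_pos: [424.5, -66.0, 297.6]
orientation: [-3.133, 0.223, 0.005]
ft_force: [0.3, -0.3, 1.5]
width: 0.5
```

View pics/w4.png

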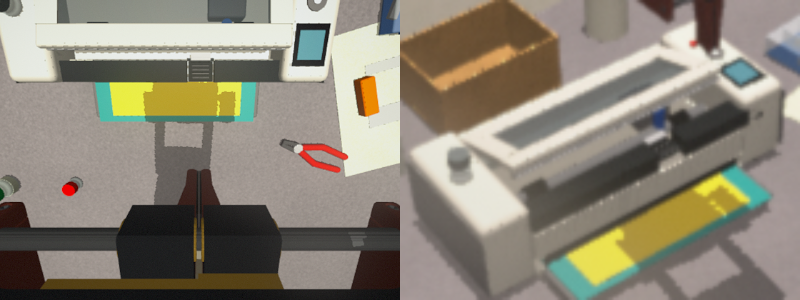

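The lid stands open with the jar still in place on the left housing. I wait a second, check that it is at rest and how high it stands, then hand in.

```bash
J='x'; python3 -c "
from h import *
cv2.imwrite('pics/s1.png',optics.get_image('side')[:,:,::-1])"; python3 -m jog '{"delta_rot":[[0,0,0],[0,0,0],[0,0,0],[0,0,0],[0,0,0]],"translation":[[0,0,0],[0,0,0],[0,0,0],[0,0,0],[0,0,0]],"hand":[-1,-1,-1,-1,-1]}'; python3 -m jog '{"delta_rot":[[0,0,0],[0,0,0],[0,0,0],[0,0,0],[0,0,0]],"translation":[[0,0,0],[0,0,0],[0,0,0],[0,0,0],[0,0,0]],"hand":[-1,-1,-1,-1,-1]}'; python3 -c "
from h import *
b=optics.get_image('side')[:,:,::-1]
a=cv2.imread('pics/s1.png');d=cv2.absdiff(a,b.astype(np.uint8)).max(2)[148:258,184:336];print('moving px',(d>25).sum())
w=optics.get_image('wrist')[:,:,::-1];z=cv2.resize(b[148:258,184:336],(608,440),interpolation=cv2.INTER_CUBIC);cv2.imwrite('pics/s2.png',z)
# expected lid front corners for 0.27/0.32 rad
M=np.array([517.,-38.]);yd=np.array([.1425,.9898]);xd=np.array([.9898,-.1425])
c=optics.calibration('side');T=np.linalg.inv(c['cam_to_world'])
for h in (0,30,38,45):
  for y in(165,-165):
    P=np.r_[M+(21-h*h/310)*xd+y*yd,110+h,1];q=(T@P)[:3]*[1,-1,-1];u=c['intrinsics']@q;u=u[:2]/u[2];print(h,y,((u-[184,148])*4).round(0))
"
```

```text
t: 17.5
ee_pos: [425.6, -66.2, 299.2]
orientation: [3.134, -0.223, 0.0]
ft_force: [-0.2, -0.2, 0.7]
width: 0.7
t: 18.0
ee_pos: [425.6, -66.2, 299.2]
orientation: [-3.134, 0.223, -0.0]
ft_force: [-0.6, -0.4, 1.0]
width: 0.3
moving px 20
0 165 [174. 289.]
0 -165 [493. 137.]
30 165 [173. 263.]
30 -165 [496. 111.]
38 165 [173. 256.]
38 -165 [498. 104.]
45 165 [173. 251.]
45 -165 [499.  99.]
```

View pics/s2.png

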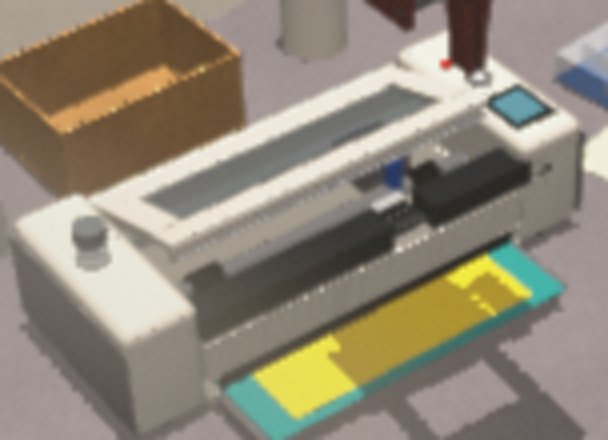

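```bash
python3 -c "
from workcell import ctrl
print(ctrl.close_job())"
```

```text
the job is handed in; nothing more can be done
None
```

The lid is open and the job is handed in at about 18 s on the robot's clock. The hand-in gave no verdict.

- **Feeling along the rim:** I rested the closed fingertips on the rim about 26 mm from its left end, at 3.6 N. I then slid right at 3.6–6.5 N until the force dropped to zero, about 200 mm from the left end. That agrees with the notch position I had measured in the wrist picture (centre about 210 mm).
- **Pressing the catch:** I pressed about 6 mm down on the paddle, at most about 5 N, and held for roughly 0.7 s. With the catch held down the hand felt about -4 N along x, probably the lid leaning on the fingers, so I withdrew straight to the front and then up.
- **Last checks:**
  - The lid's front corner appears at crop row 245. I expected row 251 for fully open and row 289 for shut, so it is fully open.
  - Only 20 pixels changed between two side pictures a second apart, so the lid is at rest.
  - The force readings were within noise (up to 1 N), and the hand is well clear.
  - The jar on the cutter looked unmoved by eye. The other loose things in the last pictures also looked in place, but I did not measure them.
- **Not confirmed or disagreeing:**
  - The first cutter pose, from the scene and side views, had residuals up to 18 mm. I replaced it with the wrist-camera measurement.
  - The catch springing back was not measured separately.

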